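# Set the steady leg of a model railway board

### The job

Put the wooden packing board flat on the table under the foot of the layout board's crank-down leg, with the whole foot over it, and let go of it; then wind the crank clockwise until the foot bears on the packing board and you feel the crank get clearly stiffer - about one and a half times its free-running effort - and stop there, because forcing it further would lift the board and spoil the track joint. Let go of the crank, and leave the other things on the table where they are.

Things in the scene. Friction and masses are not known exactly. Their poses are not given: they have to be found in the camera images.
- module: Model-railway layout: two green-topped plywood boards (230 mm wide, 87 to 146 mm high) clamped end to end on short legs, fixed. Its right near corner stands on a crank-down leg. Origin: on that leg's vertical axis at table level; z up; +x away from the robot across the boards (near face at x = 50 mm); +y along the boards (right end at y = -75 mm, left end 600 mm).
- leg_tube (a point): Lower rim of the leg's outer steel tube (40 mm diameter), on the leg's axis, 90 mm above the table, fixed. Below it a 28 mm inner tube with a round rubber-soled foot, 42 mm diameter, that moves only up and down. The foot's underside starts 41 to 73 mm above the table: the inner leg is clamped at a different length each time, not reported. Gear head 54 mm across, top at 167 mm.
- crank (a joint): Crank angle about the leg's axis, rad. 0: arm along the layout's +x; grows clockwise seen from above, which lowers the foot 20 mm per turn. Starts between -1.4 and 1.4; no end stop; 1.0 to 2.7 turns to reach the packing board. Self-locking: stays where it is left (with up to 100 N on the foot).
- crank_hub (a point): Hub of the crank on the leg's axis, 180 mm high (top of the steel arm). Friction 0.33 N m: 6.6 N push on the knob along its circle while free (at rest, anything up to that, either way). With the foot on the packing board each 10 degrees adds about 12 N of foot load, each 10 N of it 0.64 N at the knob. Aim for 60 N (10 N push in motion); under 30 N (8.5 N) it is not carrying, over 130 N (15 N) it is forced.
- knob_mid (a point): Middle of the crank's upright knob: black plastic cylinder 24 mm in diameter, from 183 to 229 mm high, that spins freely on its pin at the end of the crank arm, so it can be held in the fingers while it goes round. The point is 206 mm above the table, 50 mm from the leg's axis, on the knob's own axis.
- pad: The packing board: a loose plain hardwood strip 180 x 66 x 20 mm, 0.25 kg, lying flat. Origin in the middle of its underside, x along its length, y along its width, z up. It starts on one side of the open table in front of the layout (left or right), its length within 0.35 rad of the robot's x direction.
- box_green: Bystander: a closed green plastic box 122 x 77 x 45 mm, on the opposite side to the packing board. Origin in the middle of its underside.
- spectacle_case: Bystander: a blue spectacle case 155 x 58 x 36 mm on the right. Origin in the middle of its underside.
- screwdriver: Bystander: a screwdriver 170 mm long lying across, on the table between the robot and the leg, under 30 mm high. Origin under its middle.
- glass: Bystander: an empty tall glass, 72 mm wide, 155 mm high, standing to the right of the layout. Origin in the middle of its underside.
- cup: Bystander: a small white plastic cup, 62 mm wide, 45 mm high, at the right end of the layout, 130 to 180 mm from the leg's axis. Origin in the middle of its underside.
- wagon: Bystander: a model goods wagon 70 x 17 x 24 mm standing on the table beside the leg, about 110 mm to the left of its axis, lengthwise along the layout (towards the layout's +y). Origin in the middle of its underside.
Things that resemble listed ones, but are neither listed nor needed, are in the scene too. Leave any pink look-alike of the pad alone.

How it is judged:
On the way, in this order (a step that is already met when the one before it is completed fails the run):
1. the packing board lies flat under the foot (x of module in the frame of pad between -0.069 and 0.069 m and y of module in the frame of pad between -0.012 and 0.012 m and height (world z) of pad below 0.006 m and angle between pad's own z axis and vertical below 0.06 rad and contact force between the fingers and pad below 0.5 N), for 0.2 s.
2. the foot bears firmly on the packing board (contact force between module and pad above 30 N), for 0.2 s.
At the end, for the whole second after the job is handed in: The packing board lies flat on the table, the whole foot over it (leg axis within 69 mm of its middle lengthwise, 12 mm across); the foot presses on it with 30 to 130 N; crank and board are let go; the other things are within 30 mm of where they stood (x of module in the frame of pad between -0.069 and 0.069 m and y of module in the frame of pad between -0.012 and 0.012 m and angle between pad's own z axis and vertical below 0.06 rad and contact force between module and pad above 30 N); the robot touches nothing.
It fails at once if the foot is forced: it presses on the packing board with more than 130 N (contact force between module and pad above 130 N).
It fails at once if another thing on the table is moved more than 30 mm (distance of any of box_green, spectacle_case, screwdriver, glass, cup, wagon from where it was at the start of the episode above 0.03 m).
It fails at once if the glass or cup is tipped over (angle between any of glass, cup's own z axis and vertical above 0.5 rad).
It also fails if it takes over 72 s, if anything falls off the work surface, if the arm or the gripper's body presses on something with over 40 N, if the wrist force passes 120 N, or if a joint passes its speed limit or range.

### The arm

A 7-joint arm with a two-finger parallel gripper is mounted at the origin on the work surface. World frame = base frame: x ahead of the robot, y to its left, z up, the work surface at z = 0. Lengths are in m, angles in rad, forces in N, time in s.
With the tool pointing down it reaches from about 0.425 to 0.925 m from the base axis. Payload 6.8 kg.
Tool frame: the origin (TCP) lies at the very end of the fingers, on their centre line; the grasp point (between the pads) lies 19 mm behind it; z points along the fingers, y is the direction in which the jaws open and shut (so a half turn about z gives the same grasp; the last joint's range is limited). The gripper opens to 85 mm and grips with 20 to 120 N. Pads are 22 mm wide; open, the fingers measure 114 mm over their backs; the gripper's body (76 mm by 85 mm) begins 54 mm behind the grasp point. The pads swing forward as they close: fully open they stand 13 mm farther back than shut.
Start: joints at [1.122, 0.477, 0.022, 1.555, -0.011, 1.109, -0.083], TCP at [0.226, -0.636, 0.21] pointing down, gripper open.
Joint ranges: [-2.96, 2.96], [-0.34, 2.1], [-1.41, 1.46], [0.24, 2.44], [-1.37, 4.51], [0.17, 1.92], [-2.96, 2.96]. Speed limits (rad/s): [2.39, 2.39, 3.14, 3.14, 3.14, 3.14, 3.14].

### API

Orientations are given as a unit quaternion [w, x, y, z].
In Python, from station import bot gives the robot as it stands.
- The arm moves only by the tool move_arm, never from a script. Its argument "commands" is text: rows parted by semicolons, each of 7 numbers parted by spaces: the opening, from 0 (shut) to 1 (fully open), then the shift along the tool's x, y, z in cm, then the turn, a rotation vector about the tool's x, y, z in degrees. In form: gripper tx ty tz rx ry rz; .... A call has 1 to 12 rows; each row shifts and turns the commanded pose from where the row before left it, along the tool's axes as they then stand; what a row does not reach is not made up. A row lasts 1/12 s, in which the tool goes at most 41.7 mm and 7.16 degrees, less where a joint would pass 70% of its speed; a pose out of reach is approached as far as the arm can. A call with a gripper value outside its range is refused whole. The fingers move at their own pace and stop on an object; "force" is the grip in N (left out, the last holds). Time passes only in rows, so rows that do not move let the fingers close. It gives the time, the measured TCP pose, the force and the opening at its end, in the units of the state.
- bot.get_obs(): the state, without advancing time (a new reading comes with each control period).
- bot.read_camera(name): name is "side" or "top" or "wrist"; returns a dict with "img" (480x640x3 uint8, red, green, blue), "K" (3x3 intrinsics, pixels), "rvec" (rotation vector, rad) and "tvec" (3), from world to camera coordinates, as OpenCV has them; the wrist camera has in their place "hand_eye" (4x4, takes a point from camera to tool coordinates, whose origin is the TCP and whose axes are the flange's). Camera axes: x right, y down, z forward; pixel columns grow to the right and rows downward; lengths in m; the calibration is good to about 2 mm. A picture is of the moment at which its call begins: read the wrist's pose just before it. There is no depth.
- bot.hand_in(): hands the job in, once; it reports no verdict.
The state is a dict: "t": time; "q": joint angles; "joint_vel": joint speeds; "joint_torque": joint torques, N m; "eef_pos": TCP position; "tool_rot": TCP orientation; "contact_force": force on the tool from outside, world axes, zero at the start; "torque": the same for the moment, N m; "gripper_width": opening from 0.0 (shut) to 1.0 (fully open).
Only numpy, scipy, OpenCV 4.12 (cv2) and the standard library are available. Lean on these libraries where they do the work, as an engineer would, in place of code of your own. Each camera call takes 0.05 s, during which the arm holds its last target. There are 200 camera calls.

## Working session

There is one attempt and no reset: what is moved stays moved. The work goes in short steps, Python scripts to look and compute and a tool call to move; the robot and the scene stay as the last step left them, time stands still between calls to the robot, and variables do not carry over. Pictures are saved under pics/ and viewed, about 8 in all and at most 12, crops included, and the job is handed in when it is done.

Besides the shell and the picture viewer there is one more tool, called after "Emit:" as name(argument=value, ...) on one line, values as JSON. move_arm: Moves the arm, as the interface text tells. Its arguments: {"type":"object","properties":{"commands":{"type":"string"},"force":{"type":"number"}},"required":["commands"]}

```bash
mkdir -p pics; ls
cat > h.py <<'E'
import numpy as np, cv2
from scipy.spatial.transform import Rotation as R
from station import bot
def cam(name):
    o=bot.get_obs(); c=bot.read_camera(name)
    K=np.array(c["K"],float)
    if name=="wrist":
        T=np.eye(4); w,x,y,z=o["tool_rot"]; T[:3,:3]=R.from_quat([x,y,z,w]).as_matrix(); T[:3,3]=o["eef_pos"]
        M=T@np.array(c["hand_eye"]); Rc=M[:3,:3]; C=M[:3,3]
    else:
        Rw=cv2.Rodrigues(np.array(c["rvec"],float))[0]; Rc=Rw.T; C=-Rw.T@np.array(c["tvec"],float).ravel()
    return c["img"],K,Rc,C
def plane(uv,K,Rc,C,z):
    uv=np.atleast_2d(np.array(uv,float)); d=(Rc@np.linalg.inv(K)@np.c_[uv,np.ones(len(uv))].T).T
    s=(z-C[2])/d[:,2]; return C+d*s[:,None]
def proj(P,K,Rc,C):
    p=(K@(Rc.T@(np.atleast_2d(P)-C).T)).T; return p[:,:2]/p[:,2:]
def save(n,img): cv2.imwrite("pics/"+n,cv2.cvtColor(img,cv2.COLOR_RGB2BGR))
E
python3 - <<'E'
from h import *
o=bot.get_obs(); print({k:np.round(v,3).tolist() for k,v in o.items()})
for n in("top","side"):
    i,K,Rc,C=cam(n); save(n+"0.png",i); np.savez(n+"0.npz",i=i,K=K,Rc=Rc,C=C); print(n,K.round(1).tolist(),C.round(3),Rc.round(2).tolist())
E
```

```text
pics
{'t': 0.0, 'q': [1.122, 0.478, 0.022, 1.556, -0.011, 1.109, -0.083], 'joint_vel': [-0.0, 0.001, -0.001, -0.0, 0.001, -0.001, 0.0], 'joint_torque': [-0.001, -59.644, 1.607, -28.119, 0.012, 0.009, 0.0], 'eef_pos': [0.225, -0.636, 0.209], 'tool_rot': [-0.001, 0.986, 0.17, -0.0], 'contact_force': [0.16, -0.91, 0.719], 'torque': [-0.043, -0.034, 0.038], 'gripper_width': 1.0}
top [[485.3, 0.0, 325.1], [0.0, 485.3, 238.7], [0.0, 0.0, 1.0]] [ 0.352 -0.097  1.317] [[0.03, -0.99, 0.13], [-1.0, -0.03, -0.01], [0.02, -0.13, -0.99]]
side [[548.0, 0.0, 323.1], [0.0, 548.0, 241.3], [0.0, 0.0, 1.0]] [0.187 1.023 0.941] [[-0.96, -0.15, 0.23], [-0.28, 0.55, -0.79], [-0.01, -0.82, -0.57]]
```

View pics/top0.png

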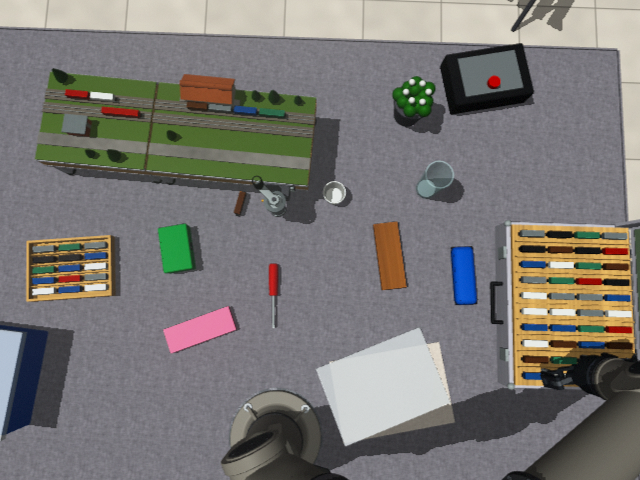

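View pics/side0.png

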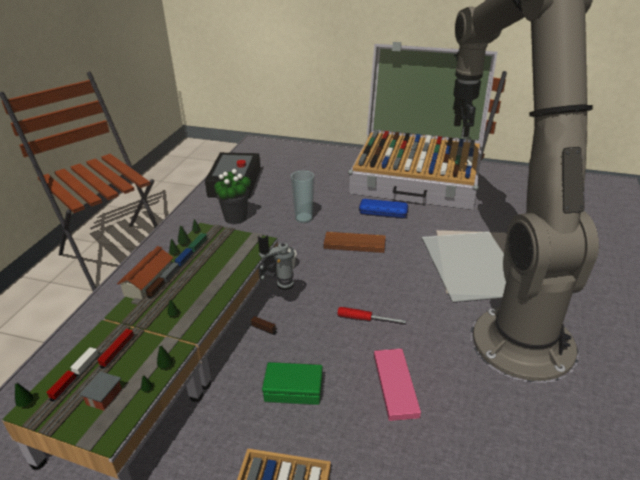

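Run:
```python
from h import *
d=np.load("top0.npz"); i,K,Rc,C=[d[k] for k in("i","K","Rc","C")]
s=np.load("side0.npz")
def rect(d,box,lo,hi,z):
    i=d["i"]; m=cv2.inRange(cv2.cvtColor(i,cv2.COLOR_RGB2HSV),lo,hi); k=np.zeros_like(m); x,y,X,Y=box; k[y:Y,x:X]=m[y:Y,x:X]
    c=max(cv2.findContours(k,0,2)[0],key=cv2.contourArea)[:,0]
    P=plane(c,d["K"],d["Rc"],d["C"],z)[:,:2]; r=cv2.minAreaRect((P*1000).astype(np.float32)); return r,cv2.boxPoints(r).round(0).tolist()
print("pad",rect(d,(360,210,420,300),(3,90,60),(20,255,255),.02))
print("green top",rect(d,(30,70,320,190),(35,80,40),(75,255,255),.146))
print("green box",rect(d,(150,210,200,280),(40,120,60),(80,255,255),.045))
print("glass,cup,wagon",plane([[436,180],[335,193],[240,204]],K,Rc,C,0.03).round(3).tolist())
print("head/knob/hub",plane([[275,201]],K,Rc,C,.167),plane([[257,183]],K,Rc,C,.229))
a=cv2.resize(i[160:240,210:360],None,fx=5,fy=5,interpolation=2)
b=cv2.resize(s["i"][215:305,240:320],None,fx=4,fy=4,interpolation=2)
o=np.zeros((400,750+0,3),np.uint8); save("crop1.png",np.vstack([a[:, :750],np.pad(b[:200*0+360],((0,0),(0,750-320),(0,0)))])[:600*0+760][:760] if 0 else cv2.resize(np.hstack([cv2.resize(a,(500,267)),b[:267*0+267,:300]]),(800,267)))
```

```text
pad (((477.11273193359375, -289.8258056640625), (179.68760681152344, 67.796875), 8.396561622619629), [[383.0, -269.0], [393.0, -336.0], [571.0, -310.0], [561.0, -243.0]])
green top (((741.61474609375, 126.95696258544922), (398.8335266113281, 51.428672790527344), 86.19041442871094), [[703.0, -70.0], [754.0, -74.0], [781.0, 324.0], [729.0, 328.0]])
green box (((477.1544189453125, 277.0256042480469), (122.31571197509766, 76.35320281982422), 11.750917434692383), [[410.0, 302.0], [425.0, 227.0], [545.0, 252.0], [529.0, 327.0]])
glass,cup,wagon [[0.685, -0.414, 0.03], [0.641, -0.139, 0.03], [0.603, 0.115, 0.03]]
head/knob/hub [[0.58588402 0.00915004 0.167     ]] [[0.61389862 0.04617141 0.229     ]]
```

View pics/crop1.png

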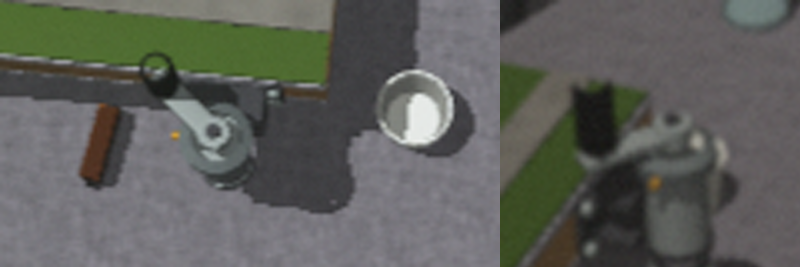

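Run:
```python
from h import *
d=np.load("top0.npz"); s=np.load("side0.npz")
g=lambda d:[d[k] for k in("K","Rc","C")]
print("hub top",plane([[273.9,199.6]],*g(d),.182),"side",plane([[284,246]],*g(s),.182))
print("knob top",plane([[257.1,181]],*g(d),.229),"side",plane([[263.9,236.5]],*g(s),.229))
print("corner",plane([[308.3,188.5],[308,184.5]],*g(d),.146))
print("near edge", plane([[40,161],[305,187]],*g(d),.146))
h=plane([[273.9,199.6]],*g(d),.182)[0]
o=bot.get_obs();q=o["tool_rot"];print(R.from_quat([*q[1:],q[0]]).as_matrix().round(3).tolist())
```

```text
hub top [[0.58614291 0.01050611 0.182     ]] side [[0.58291814 0.01649875 0.182     ]]
knob top [[0.61858232 0.04615294 0.229     ]] side [[0.61610517 0.05493487 0.229     ]]
corner [[ 0.62399387 -0.06947948  0.146     ]
 [ 0.63403668 -0.06842218  0.146     ]]
near edge [[ 0.67223161  0.59100519  0.146     ]
 [ 0.62751033 -0.0612384   0.146     ]]
[[0.942, 0.334, -0.001], [0.334, -0.942, 0.002], [-0.0, -0.002, -1.0]]
```

Emit:
move_arm(commands="1 3.04 -2.52 0.6 0 0 0;1 3.04 -2.52 0.6 0 0 0;1 3.04 -2.52 0.6 0 0 0;1 3.04 -2.52 0.6 0 0 0;1 3.04 -2.52 0.6 0 0 0;1 3.04 -2.52 0.6 0 0 0;1 3.04 -2.52 0.6 0 0 0;1 3.04 -2.52 0.6 0 0 0;1 3.04 -2.52 0.6 0 0 0;1 3.04 -2.52 0.6 0 0 0;1 0 0 0 0 0 5.6;1 0 0 0 0 0 5.5")

```text
t: 1.1
eef_pos: [0.4292, -0.2938, 0.1489]
tool_rot: [-0.001, 0.997, 0.074, -0.0]
contact_force: [0.1, -1.3, -0.1]
gripper_width: 0.996
```

```bash
cat >> h.py <<'E'
def delta(p,yaw):
    o=bot.get_obs(); q=o["tool_rot"]; M=R.from_quat([*q[1:],q[0]]).as_matrix()
    tgt=R.from_euler("z",yaw,degrees=True).as_matrix()@np.diag([1,-1,-1])
    print("pos",np.round(o["eef_pos"],4),"yaw",round(np.degrees(np.arctan2(M[1,0],M[0,0])),2),"F",np.round(o["contact_force"],1),"w",round(o["gripper_width"],3),"t",round(o["t"],2))
    print("tool d cm",(100*M.T@(np.array(p)-o["eef_pos"])).round(2),"rot deg",np.degrees(R.from_matrix(M.T@tgt).as_rotvec()).round(2))
E
python3 - <<'E'
from h import *
i,K,Rc,C=cam("wrist"); save("w1.png",i)
m=cv2.inRange(cv2.cvtColor(i,cv2.COLOR_RGB2HSV),(3,90,60),(20,255,255))
c=max(cv2.findContours(m,0,2)[0],key=cv2.contourArea)[:,0]
P=plane(c,K,Rc,C,.02)[:,:2]; r=cv2.minAreaRect((P*1000).astype(np.float32)); print(r,c.min(0),c.max(0))
delta([.4275,-.297,.002],8.4)
E
```

```text
((479.9132080078125, -290.517333984375), (177.62696838378906, 65.29440307617188), 8.402054786682129) [284  54] [366 267]
pos [ 0.4284 -0.2954  0.149 ] yaw 8.03 F [-0.5 -0.4 -0.2] w 1.001 t 1.15
tool d cm [-0.1   0.16 14.7 ] rot deg [-0.05  0.03 -0.37]
```

View pics/w1.png

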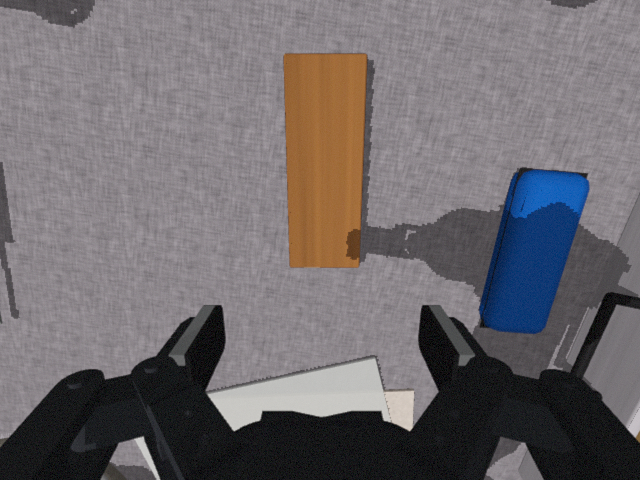

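Emit:
move_arm(commands="1 0 0.1 3.5 0 0 0;1 0 0 3.5 0 0 0;1 0 0 3.5 0 0 0;1 0 0 2.7 0 0 0;1 0 0 1 0 0 0;1 0 0 0.4 0 0 0;0.5 0 0 0 0 0 0;0.5 0 0 0 0 0 0;0.5 0 0 0 0 0 0;0.5 0 0 0 0 0 0;0.5 0 0 0 0 0 0", force=60)

```text
t: 2.07
eef_pos: [0.4288, -0.2985, 0.0047]
tool_rot: [0.001, 0.997, 0.074, 0.001]
contact_force: [0.4, 0.7, 0.1]
gripper_width: 0.502
```

Run:
```python
from h import *
delta([.455,-.297,.013],0)
```

```text
pos [ 0.4288 -0.2985  0.0047] yaw 8.43 F [0.4 0.7 0.1] w 0.502 t 2.07
tool d cm [ 2.61  0.23 -0.83] rot deg [ 0.07 -0.1   8.43]
```

Run:
```python
from h import *
i,K,Rc,C=cam("wrist"); j,*_=cam("side"); b=cv2.resize(j[200:280,300:420],(720,480),interpolation=2)
save("w2.png",cv2.resize(np.hstack([cv2.resize(i,(640,480)),b]),(800,282)))
```

```text
(no output)
```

View pics/w2.png

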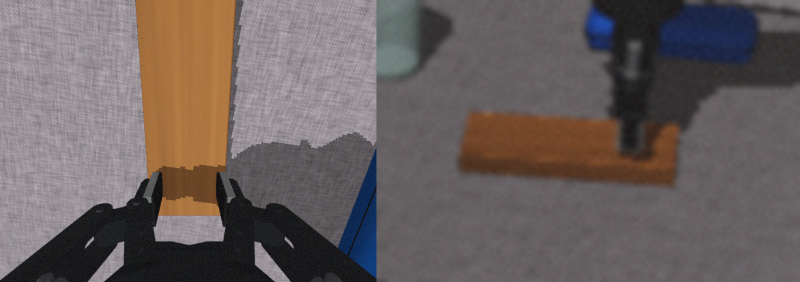

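Emit:
move_arm(commands="1 0 0 0 0 0 0;1 0 0 0 0 0 0;1 0 0 0 0 0 0;1 0 0 0 0 0 0;1 0 -0.1 0.6 0 0 0;1 0 0 0.5 0 0 0;1 0 0 0 0 0 0")

```text
t: 2.75
eef_pos: [0.4271, -0.2965, -0.0087]
tool_rot: [-0.001, 0.997, 0.074, -0.001]
contact_force: [-1.0, 0.5, -0.3]
gripper_width: 0.997
```

Emit:
move_arm(commands="0.5 0 0 0 0 0 0;0.5 0 0 0 0 0 0;0.5 0 0 0 0 0 0;0.5 0 0 0 0 0 0;0.5 0 0 0 0 0 0")

```text
t: 3.17
eef_pos: [0.4312, -0.298, -0.0038]
tool_rot: [0.001, 0.997, 0.074, 0.003]
contact_force: [-3.0, 4.1, 35.1]
gripper_width: 0.501
```

Emit:
move_arm(commands="0.6 0 0 -0.4 0 0 0;0.6 0 0 -0.5 0 0 0;0.6 0 0 0 0 0 0")

```text
t: 3.42
eef_pos: [0.4284, -0.2975, 0.0024]
tool_rot: [0.0, 0.997, 0.073, 0.001]
contact_force: [-0.0, 0.8, 0.1]
gripper_width: 0.599
```

Run:
```python
from h import *
delta([.43,-.297,.003],8.4)
i,K,Rc,C=cam("wrist"); j,Ks,Rs,Cs=cam("side")
m=cv2.inRange(cv2.cvtColor(i,cv2.COLOR_RGB2HSV),(3,90,60),(20,255,255))
c=max(cv2.findContours(m,0,2)[0],key=cv2.contourArea)[:,0]
for y in (330,350,380): 
  x=c[abs(c[:,1]-y)<2][:,0]; print(y,x.min() if len(x) else 0,x.max() if len(x) else 0)
# vertical scale: where TCP and finger pads project
o=bot.get_obs(); print(proj(np.array(o["eef_pos"])+[[0,0,0],[0,.033,.0],[0,-.033,0],[0,.033,.019]],K,Rc,C).round(0).tolist())
b=cv2.resize(j[215:265,330:410],(640,400),interpolation=2)
save("w3.png",cv2.resize(np.hstack([cv2.resize(i[240:480],(640,400),interpolation=2)[:, :],b]),(800,250)))
```

```text
pos [ 0.4284 -0.2975  0.0024] yaw 8.42 F [-0.   0.8  0.1] w 0.599 t 3.42
tool d cm [ 0.17 -0.02 -0.06] rot deg [ 0.05 -0.06  0.02]
330 267 376
350 262 380
380 0 0
[[317.0, 290.0], [256.0, 282.0], [377.0, 298.0], [249.0, 298.0]]
```

View pics/w3.png

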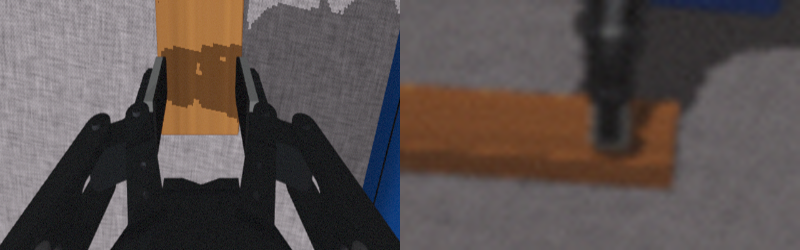

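Emit:
move_arm(commands="1 0 0 0 0 0 0;1 0 0 0 0 0 0;1 0 0 0 0 0 0;1 0.1 0 0.8 0 0 0;1 0 0 0.4 0 0 0;1 0 0 0.3 0 0 0;1 0 0 0.2 0 0 0;1 0 0 0 0 0 0")

```text
t: 4.18
eef_pos: [0.4284, -0.2966, -0.0162]
tool_rot: [-0.0, 0.997, 0.074, -0.001]
contact_force: [0.6, 0.6, -0.7]
gripper_width: 0.999
```

Emit:
move_arm(commands="1 0 0 0.3 0 0 0;1 0 0 0 0 0 0;0.6 0 0 0 0 0 0;0.6 0 0 0 0 0 0;0.6 0 0 0 0 0 0;0.6 0 0 0 0 0 0")

```text
t: 4.68
eef_pos: [0.429, -0.297, -0.0179]
tool_rot: [0.0, 0.997, 0.074, 0.0]
contact_force: [-0.7, 0.8, 5.9]
gripper_width: 0.754
```

Emit:
move_arm(commands="0.6 0 0 -0.5 0 0 0;0.6 0 0 -0.5 0 0 0;0.6 0 0 0 0 0 4.2;0.6 0 0 0 0 0 4.2;0.6 0.3 -2.4 0 0 0 0;0.6 0.3 -2.8 0 0 0 0;0.6 0.4 -3 0 0 0 0;0.6 0.4 -3 0 0 0 0;0.6 0.4 -3 0 0 0 0;0.6 0.4 -3 0 0 0 0;0.6 0.4 -3 0 0 0 0;0.6 0 -2 0 0 0 0", force=110)

```text
t: 5.68
eef_pos: [0.4556, -0.0716, -0.0082]
tool_rot: [-0.001, 1.0, 0.002, 0.0]
contact_force: [0.0, -0.3, -2.0]
gripper_width: 0.735
```

Run:
```python
from h import *
delta([.49,.012,-.008],0)
i,K,Rc,C=cam("wrist"); save("w4.png",i)
j,*_=cam("side"); save("w4s.png",j)
```

```text
pos [ 0.4556 -0.0716 -0.0082] yaw 0.19 F [ 0.  -0.3 -2. ] w 0.735 t 5.68
tool d cm [ 3.47 -8.35 -0.01] rot deg [-0.07 -0.05  0.19]
```

View pics/w4.png

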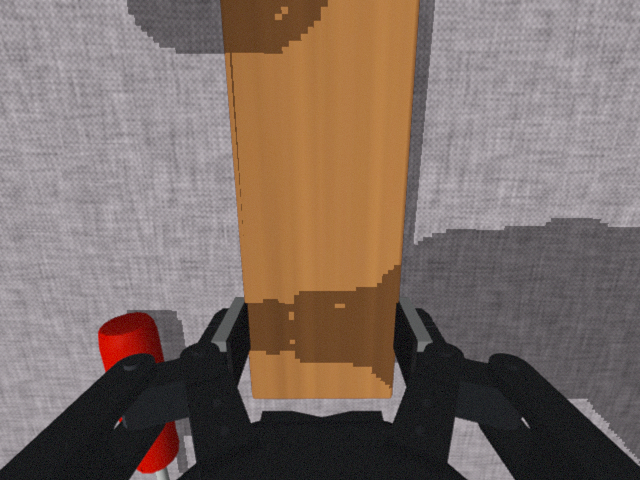

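Run:
```python
from h import *
i,K,Rc,C=cam("wrist")
m=cv2.inRange(cv2.cvtColor(i,cv2.COLOR_RGB2HSV),(0,180,60),(3,255,255)); m[:,250:]=0
c=max(cv2.findContours(m,0,2)[0],key=cv2.contourArea)[:,0]
P=plane(c,K,Rc,C,.015); print(P.min(0),P.max(0))
d=np.load("top0.npz"); K,Rc,C=[d[k] for k in("K","Rc","C")]
h=cv2.cvtColor(d["i"],cv2.COLOR_RGB2HSV); m=cv2.inRange(h,(0,180,60),(4,255,255)); m[:,:255]=0;m[:,290:]=0;m[:250]=0
ys,xs=np.nonzero(m);P=plane(np.c_[xs,ys],K,Rc,C,.015);print(P.min(0),P.max(0))
c=np.array([[322,193],[348,193],[335,180],[335,206]]);print(plane(c,K,Rc,C,.045).round(3))
```

```text
[0.42214371 0.00536224 0.015     ] [0.45485897 0.03548913 0.015     ]
[0.3646563  0.01055429 0.015     ] [0.4449026  0.03214599 0.015     ]
[[ 0.636 -0.104  0.045]
 [ 0.638 -0.174  0.045]
 [ 0.673 -0.138  0.045]
 [ 0.602 -0.14   0.045]]
```

Emit:
move_arm(commands="0.6 1 -1 0 0 0 0;0.6 1 -1 0 0 0 0;0.6 1 -1 0 0 0 0;0.6 0.5 -1.5 0 0 0 0;0.6 0 -1.9 0 0 0 0;0.6 0 -1.9 0 0 0 0;0.6 0 0 0 0 0 0")

```text
t: 6.42
eef_pos: [0.4914, 0.0133, -0.0084]
tool_rot: [-0.001, 1.0, 0.003, 0.001]
contact_force: [0.8, 1.1, -2.6]
gripper_width: 0.735
```

Run:
```python
from h import *
delta([.49,.012,-.018],0)
i,K,Rc,C=cam("wrist"); np.savez("w5.npz",i=i,K=K,Rc=Rc,C=C)
j,Ks,Rs,Cs=cam("side"); np.savez("s5.npz",i=j,K=Ks,Rc=Rs,C=Cs)
b=cv2.resize(j[210:310,230:380],(720,480),interpolation=2)
save("w5.png",cv2.resize(np.hstack([i,b]),(800,282)))
```

```text
pos [ 0.4914  0.0133 -0.0084] yaw 0.32 F [ 0.8  1.1 -2.6] w 0.735 t 6.42
tool d cm [-0.14  0.13  0.96] rot deg [-0.15 -0.08  0.32]
```

View pics/w5.png

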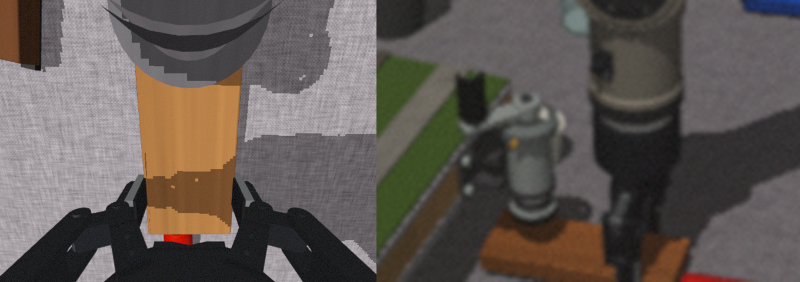

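Emit:
move_arm(commands="0.6 0 0 0.5 0 0 0;0.6 0 0 0.4 0 0 0;0.6 0 0 0 0 0 0;1 0 0 0 0 0 0;1 0 0 0 0 0 0;1 0 0 0 0 0 0;1 0 0 0 0 0 0;1 0 0 0 0 0 0;1 0 0 -1 0 0 0;1 0 0 -3 0 0 0;1 -0.5 0 -4 0 0 0;1 -0.5 0 -4 0 0 0")

```text
t: 7.52
eef_pos: [0.4789, 0.008, 0.1039]
tool_rot: [0.0, 1.0, 0.0, -0.001]
contact_force: [1.5, 0.0, -0.0]
gripper_width: 0.998
```

Emit:
move_arm(commands="1 0 0 -4 0 0 0;1 0 0 -4 0 0 0;1 0 0 -4 0 0 0;1 0 0 -4 0 0 0;1 0 0 -3 0 0 0;1 0 0 0 0 0 0")

```text
t: 8.02
eef_pos: [0.4829, 0.0085, 0.3001]
tool_rot: [-0.001, 1.0, 0.0, 0.006]
contact_force: [1.3, 0.4, -0.3]
gripper_width: 1.001
```

Run:
```python
from h import *
delta([.616,.048,.2],0)
i,K,Rc,C=cam("wrist"); np.savez("w6.npz",i=i,K=K,Rc=Rc,C=C)
t,*_=T=cam("top"); j,*_=S=cam("side")
def rect(t,K,Rc,C,z,box):
    m=cv2.inRange(cv2.cvtColor(t,cv2.COLOR_RGB2HSV),(3,90,60),(20,255,255)); k=0*m; x,y,X,Y=box;k[y:Y,x:X]=m[y:Y,x:X]
    c=max(cv2.findContours(k,0,2)[0],key=cv2.contourArea)[:,0]; P=plane(c,K,Rc,C,z)[:,:2]; print(cv2.minAreaRect((P*1000).astype(np.float32)),cv2.boundingRect(c))
rect(i,K,Rc,C,.02,(0,0,640,480))
b=cv2.resize(j[210:310,230:380],(720,480),interpolation=2)
save("w6.png",cv2.resize(np.hstack([i,b]),(800,282)))
```

```text
pos [0.4829 0.0085 0.3001] yaw 0.01 F [ 1.3  0.4 -0.3] w 1.001 t 8.02
tool d cm [13.18 -3.93 10.18] rot deg [-0.1  -0.7   0.01]
((532.9885864257812, 5.55811882019043), (162.84710693359375, 65.48738098144531), 0.20117105543613434) (297, 94, 53, 131)
```

View pics/w6.png

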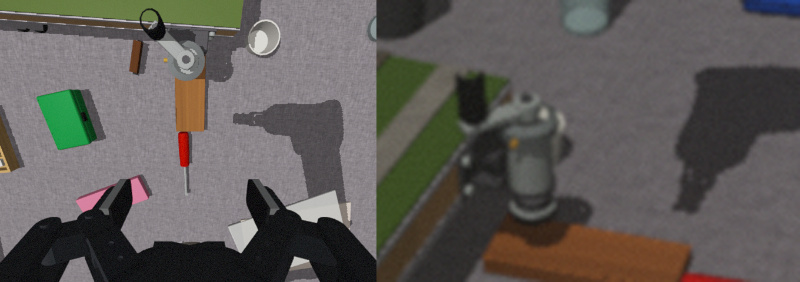

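Run:
```python
from h import *
d=np.load("w6.npz"); a=[d[k] for k in("K","Rc","C")]; i=d["i"]
print("hub",plane([[318,102]],*a,.182),"knob",plane([[257.5,28]],*a,.229), "C",a[2])
g=cv2.cvtColor(i,cv2.COLOR_RGB2GRAY)
m=cv2.inRange(cv2.cvtColor(i,cv2.COLOR_RGB2HSV),(3,90,60),(20,255,255))
for y in (150,170,190,210):
    x=np.nonzero(m[y,280:370])[0]+280; print(y,plane([[x.min(),y],[x.max()+1,y]],*a,.02).round(4)[:,:2].tolist())
S=[np.load("s5.npz")[k] for k in("K","Rc","C")]
cv2.imwrite("pics/w7.png",cv2.resize(cv2.cvtColor(i[0:200,220:420],cv2.COLOR_RGB2BGR),(600,600),interpolation=2))
t=cam("top"); save("t7full.png",t[0]);
m=cv2.inRange(cv2.cvtColor(t[0],cv2.COLOR_RGB2HSV),(3,90,60),(20,255,255)); 
for y in range(212,245,6):
    x=np.nonzero(m[y,255:310])[0]+255
    if len(x): print(y,x.min(),x.max(),plane([[x.min(),y],[x.max()+1,y]],*t[1:],.02).round(4)[:,:2].tolist())
```

```text
hub [[0.58878476 0.00969024 0.182     ]] knob [[0.626137   0.04625173 0.229     ]] C [0.55957915 0.00647601 0.4651918 ]
150 [[0.5487, 0.0373], [0.5487, -0.0279]]
170 [[0.5236, 0.0378], [0.5236, -0.0272]]
190 [[0.4977, 0.037], [0.4977, -0.0278]]
210 [[0.4709, 0.0375], [0.4709, -0.0284]]
212 285 293 [[0.5863, -0.0055], [0.587, -0.0298]]
218 283 292 [[0.5696, -0.0007], [0.5705, -0.0277]]
224 284 292 [[0.5533, -0.004], [0.554, -0.0283]]
242 281 292 [[0.5042, 0.0022], [0.5051, -0.03]]
```

View pics/w7.png

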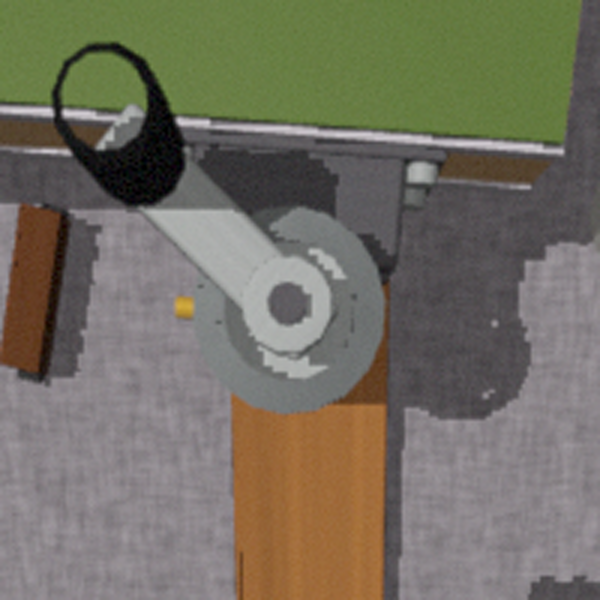

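Emit:
move_arm(commands="0.7 3.4 -1 0 0 0 0;0.7 3.4 -1 0 0 0 0;0.7 3.4 -1 0 0 0 0;0.7 3.5 -0.85 0.5 0 0 0;0.7 0 0 0 0 0 0;0.7 0 0 0 0 0 0", force=50)

```text
t: 8.72
eef_pos: [0.6164, 0.0472, 0.2838]
tool_rot: [0.0, 1.0, 0.001, -0.003]
contact_force: [-0.3, -0.4, -0.3]
gripper_width: 0.698
```

Run:
```python
from h import *
delta([.620,.047,.183],0)
i,K,Rc,C=cam("wrist"); save("w8.png",i); o=bot.get_obs()
print(proj([[.620,.047,.229],[.587,.010,.182],o["eef_pos"]],K,Rc,C).round(0).tolist())
```

```text
pos [0.6164 0.0472 0.2838] yaw 0.08 F [-0.3 -0.4 -0.3] w 0.698 t 8.72
tool d cm [4.200e-01 1.000e-02 1.008e+01] rot deg [0.05 0.34 0.08]
[[319.0, 250.0], [363.0, 269.0], [320.0, 292.0]]
```

View pics/w8.png

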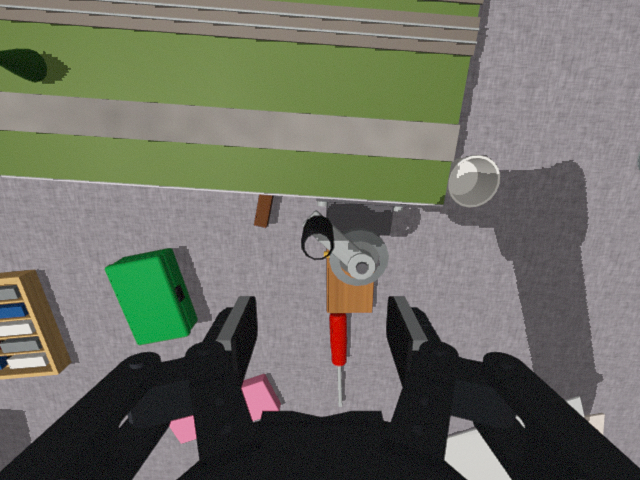

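Emit:
move_arm(commands="0.7 0.4 0 3 0 0 0;0.7 0 0 3 0 0 0;0.7 0 0 2.5 0 0 0;0.7 0 0 1.5 0 0 0;0.7 0 0 0 0 0 0;0.1 0 0 0 0 0 0;0.1 0 0 0 0 0 0;0.1 0 0 0 0 0 0;0.1 0 0 0 0 0 0;0.1 0 0 0 0 0 0;0.1 0 0 0 0 0 0")

```text
t: 9.68
eef_pos: [0.6222, 0.0487, 0.19]
tool_rot: [-0.001, 1.0, 0.001, 0.002]
contact_force: [-0.0, 4.2, 6.4]
gripper_width: 0.264
```

Run:
```python
from h import *
delta([.621,.047,.183],0)
i,K,Rc,C=cam("wrist"); save("w9.png",i)
```

```text
pos [0.6222 0.0487 0.19  ] yaw 0.1 F [-0.   4.2  6.4] w 0.264 t 9.68
tool d cm [-0.12  0.17  0.7 ] rot deg [-0.15 -0.24  0.1 ]
```

View pics/w9.png

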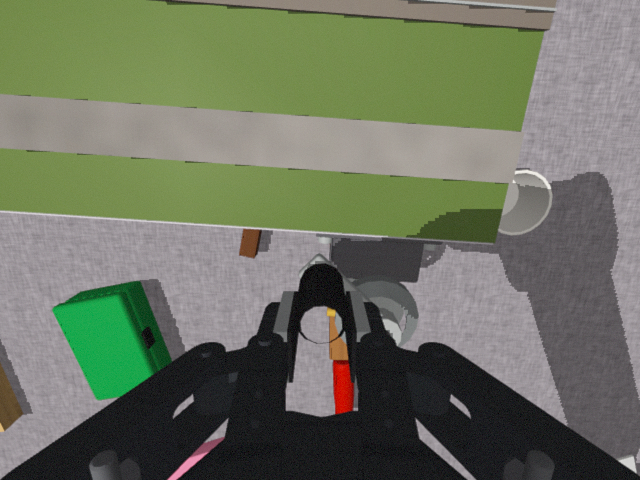

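```bash
cat > circ.py <<'E'
import sys,numpy as np
a,step,n=map(float,sys.argv[1:4]); f=np.radians(a-step*np.arange(n+1)); r=5.0
x,y=r*np.cos(f),r*np.sin(f)
print(";".join(f"0.1 {dx:.2f} {-dy:.2f} 0 0 0 0" for dx,dy in zip(np.diff(x),np.diff(y))))
E
python3 circ.py 48 20 18
```

```text
0.1 1.07 1.37 0 0 0 0;0.1 0.54 1.65 0 0 0 0;0.1 -0.06 1.74 0 0 0 0;0.1 -0.65 1.61 0 0 0 0;0.1 -1.16 1.29 0 0 0 0;0.1 -1.53 0.82 0 0 0 0;0.1 -1.72 0.24 0 0 0 0;0.1 -1.70 -0.36 0 0 0 0;0.1 -1.47 -0.92 0 0 0 0;0.1 -1.07 -1.37 0 0 0 0;0.1 -0.54 -1.65 0 0 0 0;0.1 0.06 -1.74 0 0 0 0;0.1 0.65 -1.61 0 0 0 0;0.1 1.16 -1.29 0 0 0 0;0.1 1.53 -0.82 0 0 0 0;0.1 1.72 -0.24 0 0 0 0;0.1 1.70 0.36 0 0 0 0;0.1 1.47 0.92 0 0 0 0
```

Emit:
move_arm(commands="0.1 0 0 -0.3 0 0 0;0.1 1.07 1.37 0 0 0 0;0.1 0.54 1.65 0 0 0 0;0.1 -0.06 1.74 0 0 0 0")

```text
t: 10.07
eef_pos: [0.6358, 0.0022, 0.1901]
tool_rot: [-0.002, 1.0, 0.002, -0.001]
contact_force: [-6.2, 7.1, -0.1]
gripper_width: 0.254
```

Emit:
move_arm(commands="0.1 -0.65 1.61 0 0 0 0;0.1 -1.16 1.29 0 0 0 0;0.1 -1.53 0.82 0 0 0 0")

```text
t: 10.32
eef_pos: [0.6025, -0.0345, 0.1902]
tool_rot: [-0.003, 1.0, 0.001, -0.0]
contact_force: [0.9, 15.4, -5.2]
gripper_width: 0.257
```

Emit:
move_arm(commands="0.1 -1.72 0.24 0 0 0 0;0.1 -1.70 -0.36 0 0 0 0;0.1 -1.47 -0.92 0 0 0 0")

```text
t: 10.57
eef_pos: [0.5553, -0.0261, 0.1904]
tool_rot: [-0.001, 1.0, 0.0, 0.003]
contact_force: [14.9, 6.5, -15.5]
gripper_width: 0.255
```

Emit:
move_arm(commands="0.1 -1.07 -1.37 0 0 0 0;0.1 -0.54 -1.65 0 0 0 0;0.1 0.06 -1.74 0 0 0 0")

```text
t: 10.82
eef_pos: [0.5368, 0.0167, 0.1902]
tool_rot: [0.002, 1.0, -0.001, -0.001]
contact_force: [-1.6, -7.1, -1.3]
gripper_width: 0.252
```

Emit:
move_arm(commands="0.1 0.75 -1.71 0 0 0 0;0.1 1.16 -1.29 0 0 0 0;0.1 1.53 -0.82 0 0 0 0")

```text
t: 11.07
eef_pos: [0.5687, 0.06, 0.1902]
tool_rot: [-0.0, 1.0, 0.001, -0.004]
contact_force: [-7.4, 0.5, 1.3]
gripper_width: 0.255
```

Emit:
move_arm(commands="0.1 1.72 -0.24 0 0 0 0;0.1 1.70 0.36 0 0 0 0;0.1 1.47 0.92 0 0 0 0")

```text
t: 11.32
eef_pos: [0.6203, 0.0506, 0.1901]
tool_rot: [-0.001, 1.0, 0.002, -0.002]
contact_force: [-6.7, 2.3, 0.9]
gripper_width: 0.254
```

```bash
cat >> h.py <<'E'
def tang(cx=.5865,cy=.0125):
    o=bot.get_obs(); p=np.array(o["eef_pos"])[:2]-[cx,cy]; f=np.arctan2(p[1],p[0]); F=np.array(o["contact_force"])[:2]
    print("phi",round(np.degrees(f),1),"r",round(np.hypot(*p),4),"drag",round(-F@[np.sin(f),-np.cos(f)],2),"rad",round(F@[np.cos(f),np.sin(f)],2))
E
python3 - <<'E'
from h import *
tang()
j,*c=cam("side"); np.savez("s_a.npz",i=j)
a=np.load("s5.npz")["i"].astype(int); 
# columns through the leg foot: project leg-axis heights
print(proj([[.587,.011,z] for z in(.02,.03,.04,.05,.06,.07,.09)],*c).round(1).tolist())
u=int(round(proj([[.587,.011,.05]],*c)[0,0]))
for v in range(258,296,1): print(v,a[v,u-2:u+3].mean(0).round().astype(int).tolist(),j[v,u-2:u+3].mean(0).round().astype(int).tolist())
E
```

```text
phi 48.5 r 0.0509 drag 6.52 rad -2.75
[[286.5, 295.8], [286.3, 292.8], [286.1, 289.8], [285.9, 286.8], [285.7, 283.8], [285.5, 280.7], [285.1, 274.5]]
258 [76, 79, 77] [77, 80, 77]
259 [64, 66, 65] [65, 67, 66]
260 [62, 64, 62] [63, 64, 63]
261 [63, 64, 62] [64, 66, 63]
262 [65, 67, 64] [66, 67, 64]
263 [66, 67, 65] [65, 66, 64]
264 [67, 68, 66] [68, 69, 66]
265 [74, 76, 73] [73, 75, 71]
266 [84, 86, 83] [86, 88, 84]
267 [89, 91, 89] [89, 91, 87]
268 [89, 92, 88] [90, 92, 89]
269 [90, 92, 89] [90, 93, 89]
270 [90, 93, 88] [90, 92, 88]
271 [89, 91, 87] [91, 93, 88]
272 [90, 92, 88] [90, 93, 89]
273 [90, 93, 89] [91, 94, 90]
274 [91, 93, 90] [90, 92, 89]
275 [92, 94, 90] [92, 94, 91]
276 [91, 92, 89] [90, 92, 89]
277 [89, 90, 87] [89, 90, 87]
278 [77, 77, 75] [77, 78, 75]
279 [56, 55, 55] [57, 55, 55]
280 [56, 54, 56] [61, 58, 59]
281 [68, 66, 65] [77, 73, 74]
282 [56, 52, 54] [84, 80, 81]
283 [48, 46, 46] [89, 85, 87]
284 [64, 64, 62] [101, 97, 98]
285 [90, 92, 89] [112, 107, 109]
286 [97, 100, 97] [119, 114, 116]
287 [73, 74, 71] [113, 109, 110]
288 [40, 39, 36] [93, 90, 90]
289 [36, 29, 24] [63, 60, 61]
290 [49, 34, 24] [62, 62, 61]
291 [57, 37, 25] [90, 91, 89]
292 [56, 36, 25] [105, 107, 103]
293 [55, 37, 24] [79, 81, 78]
294 [58, 38, 24] [41, 40, 38]
295 [73, 46, 28] [33, 28, 23]
```

```bash
python3 - <<'E'
from h import *
s=np.load("s5.npz"); c=[s[k] for k in("K","Rc","C")]
print(proj([[.5795,.0305,z] for z in(.02,.03,.04,.05)],*c).round(1).tolist())
E
python3 circ.py 48 20 18
```

```text
[[286.7, 301.1], [286.5, 298.1], [286.3, 295.1], [286.1, 292.1]]
0.1 1.07 1.37 0 0 0 0;0.1 0.54 1.65 0 0 0 0;0.1 -0.06 1.74 0 0 0 0;0.1 -0.65 1.61 0 0 0 0;0.1 -1.16 1.29 0 0 0 0;0.1 -1.53 0.82 0 0 0 0;0.1 -1.72 0.24 0 0 0 0;0.1 -1.70 -0.36 0 0 0 0;0.1 -1.47 -0.92 0 0 0 0;0.1 -1.07 -1.37 0 0 0 0;0.1 -0.54 -1.65 0 0 0 0;0.1 0.06 -1.74 0 0 0 0;0.1 0.65 -1.61 0 0 0 0;0.1 1.16 -1.29 0 0 0 0;0.1 1.53 -0.82 0 0 0 0;0.1 1.72 -0.24 0 0 0 0;0.1 1.70 0.36 0 0 0 0;0.1 1.47 0.92 0 0 0 0
```

Emit:
move_arm(commands="0.1 1.07 1.37 0 0 0 0;0.1 0.54 1.65 0 0 0 0;0.1 -0.06 1.74 0 0 0 0;0.1 -0.65 1.61 0 0 0 0;0.1 -1.16 1.29 0 0 0 0;0.1 -1.53 0.82 0 0 0 0")

```text
t: 11.87
eef_pos: [0.6035, -0.0341, 0.1902]
tool_rot: [-0.002, 1.0, 0.001, 0.0]
contact_force: [1.0, 12.9, -5.1]
gripper_width: 0.251
```

```bash
python3 -c "
from h import *
tang()"
```

```text
phi -69.9 r 0.0496 drag 5.37 rad -11.81
```

Emit:
move_arm(commands="0.1 -1.72 0.24 0 0 0 0;0.1 -1.70 -0.36 0 0 0 0;0.1 -1.47 -0.92 0 0 0 0")

```text
t: 12.12
eef_pos: [0.5557, -0.0263, 0.1903]
tool_rot: [-0.001, 1.0, -0.0, 0.002]
contact_force: [12.3, 5.6, -13.8]
gripper_width: 0.253
```

```bash
python3 -c "
from h import *
tang()"
```

```text
phi -128.5 r 0.0495 drag 6.18 rad -12.0
```

Emit:
move_arm(commands="0.1 -1.07 -1.37 0 0 0 0;0.1 -0.54 -1.65 0 0 0 0;0.1 0.06 -1.74 0 0 0 0")

```text
t: 12.37
eef_pos: [0.5368, 0.0173, 0.1901]
tool_rot: [0.002, 1.0, -0.001, -0.001]
contact_force: [-3.7, -6.9, -0.3]
gripper_width: 0.251
```

Run:
```python
from h import *
tang()
j,*c=cam("side"); u=286
for v in range(286,306): print(v,j[v,u-2:u+3].mean(0).round().astype(int).tolist())
```

```text
phi 174.5 r 0.0499 drag 7.25 rad 3.07
286 [117, 113, 116]
287 [119, 114, 115]
288 [118, 114, 116]
289 [119, 114, 116]
290 [120, 115, 117]
291 [113, 108, 110]
292 [90, 87, 88]
293 [61, 59, 59]
294 [63, 62, 61]
295 [91, 92, 89]
296 [105, 107, 102]
297 [80, 82, 79]
298 [41, 41, 38]
299 [35, 29, 25]
300 [51, 36, 27]
301 [77, 49, 30]
302 [105, 63, 36]
303 [114, 69, 39]
304 [110, 67, 38]
305 [92, 57, 33]
```

Emit:
move_arm(commands="0.1 0.65 -1.61 0 0 0 0;0.1 1.16 -1.29 0 0 0 0;0.1 1.53 -0.82 0 0 0 0")

```text
t: 12.67
eef_pos: [0.5684, 0.0599, 0.1901]
tool_rot: [-0.0, 1.0, 0.001, -0.004]
contact_force: [-7.0, 1.4, -0.4]
gripper_width: 0.255
```

```bash
python3 -c "
from h import *
tang()"
```

```text
phi 110.9 r 0.0507 drag 6.06 rad 3.77
```

Emit:
move_arm(commands="0.1 1.72 -0.24 0 0 0 0")

```text
t: 12.75
eef_pos: [0.5869, 0.0634, 0.1902]
tool_rot: [-0.001, 1.0, 0.002, -0.003]
contact_force: [-6.1, 1.2, 0.5]
gripper_width: 0.258
```

Run:
```python
from h import *
tang()
j,*c=cam("side"); u=286
for v in range(293,306): print(v,j[v,u-2:u+3].mean(0).round().astype(int).tolist())
```

```text
phi 89.5 r 0.0509 drag 6.11 rad 1.12
293 [105, 101, 103]
294 [71, 68, 69]
295 [55, 54, 53]
296 [80, 80, 78]
297 [106, 109, 105]
298 [90, 91, 88]
299 [53, 53, 52]
300 [38, 32, 28]
301 [68, 44, 29]
302 [104, 64, 35]
303 [115, 70, 39]
304 [111, 67, 37]
305 [94, 58, 35]
```

Still free at 680°. Continue in 20° rows, reading each.

Emit:
move_arm(commands="0.1 1.70 0.36 0 0 0 0")

```text
t: 12.88
eef_pos: [0.6036, 0.0604, 0.1902]
tool_rot: [-0.001, 1.0, 0.002, -0.003]
contact_force: [-7.5, 2.6, -0.5]
gripper_width: 0.255
```

```bash
python3 -c "
from h import *
tang()"
```

```text
phi 70.4 r 0.0509 drag 7.98 rad -0.05
```

Emit:
move_arm(commands="0.1 1.47 0.92 0 0 0 0")

```text
t: 12.97
eef_pos: [0.6199, 0.0509, 0.1902]
tool_rot: [-0.001, 1.0, 0.002, -0.002]
contact_force: [-7.0, 2.1, -0.0]
gripper_width: 0.261
```

```bash
python3 -c "
from h import *
tang()"
```

```text
phi 49.0 r 0.0509 drag 6.63 rad -3.0
```

Emit:
move_arm(commands="0.1 1.07 1.37 0 0 0 0")

```text
t: 13.05
eef_pos: [0.6312, 0.0367, 0.1902]
tool_rot: [-0.001, 1.0, 0.002, -0.002]
contact_force: [-8.7, 4.3, 0.9]
gripper_width: 0.255
```

Run:
```python
from h import *
tang()
j,*c=cam("side"); u=286
for v in range(293,306): print(v,j[v,u-2:u+3].mean(0).round().astype(int).tolist())
```

```text
phi 28.4 r 0.0508 drag 7.9 rad -5.57
293 [119, 114, 116]
294 [102, 99, 100]
295 [69, 65, 66]
296 [55, 54, 53]
297 [84, 84, 82]
298 [109, 111, 108]
299 [87, 89, 86]
300 [46, 45, 43]
301 [44, 33, 27]
302 [77, 50, 33]
303 [107, 66, 37]
304 [110, 66, 36]
305 [93, 58, 35]
```

Emit:
move_arm(commands="0.1 0.54 1.65 0 0 0 0")

```text
t: 13.18
eef_pos: [0.6361, 0.0225, 0.1901]
tool_rot: [-0.003, 1.0, 0.002, -0.002]
contact_force: [-9.0, 10.6, 2.4]
gripper_width: 0.258
```

```bash
python3 -c "
from h import *
tang()"
```

```text
phi 11.4 r 0.0506 drag 12.18 rad -6.75
```

Emit:
move_arm(commands="0.1 -0.06 1.74 0 0 0 0")

```text
t: 13.27
eef_pos: [0.6363, 0.005, 0.1901]
tool_rot: [-0.003, 1.0, 0.002, -0.001]
contact_force: [-5.9, 10.7, -1.8]
gripper_width: 0.255
```

Run:
```python
from h import *
tang()
j,*c=cam("side"); u=286
for v in range(293,306): print(v,j[v,u-2:u+3].mean(0).round().astype(int).tolist())
```

```text
phi -8.5 r 0.0503 drag 9.67 rad -7.42
293 [119, 114, 115]
294 [103, 98, 100]
295 [68, 65, 67]
296 [55, 54, 53]
297 [83, 83, 81]
298 [108, 110, 106]
299 [87, 88, 85]
300 [46, 46, 44]
301 [45, 34, 29]
302 [77, 50, 32]
303 [106, 64, 37]
304 [111, 67, 37]
305 [92, 57, 34]
```

Emit:
move_arm(commands="0.1 -0.25 0.83 0 0 0 0")

```text
t: 13.4
eef_pos: [0.6338, -0.0038, 0.1903]
tool_rot: [-0.003, 1.0, 0.001, -0.001]
contact_force: [0.2, 13.8, -5.3]
gripper_width: 0.257
```

```bash
python3 -c "
from h import *
tang()"
```

```text
phi -19.1 r 0.05 drag 13.09 rad -4.33
```

Emit:
move_arm(commands="0.7 0 -0.15 0 0 0 0;0.7 0 0 0 0 0 0;0.7 0 0 0 0 0 0;0.7 0 0 0 0 0 0;0.7 0 0 -1 0 0 0;0.7 0 0 -3 0 0 0;0.7 0 0 -4 0 0 0;0.7 0 0 -3 0 0 0;0.7 -2 0 -1 0 0 0;0.7 -3 0 0 0 0 0;0.7 -3 0 0 0 0 0;0.7 -2 0 0 0 0 0")

```text
t: 14.4
eef_pos: [0.5329, -0.0071, 0.3118]
tool_rot: [0.0, 1.0, 0.0, 0.001]
contact_force: [0.7, 0.1, -0.4]
gripper_width: 0.701
```

Run:
```python
from h import *
delta([.5,0,.3],0)
j,*c=cam("side"); u=286
for v in range(294,305): print(v,j[v,u-2:u+3].mean(0).round().astype(int).tolist())
t,K,Rc,C=cam("top"); a=np.load("top0.npz")["i"].astype(int)
d=(abs(t.astype(int)-a).sum(2)>90).astype(np.uint8); n,l,s,_=cv2.connectedComponentsWithStats(d)
print(s[s[:,4]>25].tolist())
i,K,Rc,C=cam("wrist"); h=cv2.cvtColor(i,cv2.COLOR_RGB2HSV)
m=cv2.inRange(h,(3,90,60),(20,255,255)); cc=max(cv2.findContours(m,0,2)[0],key=cv2.contourArea)[:,0]
print(cv2.minAreaRect((plane(cc,K,Rc,C,.02)[:,:2]*1000).astype(np.float32)))
# knob: dark blob near predicted
p=proj([[.587,.011,.182],[.634,-.006,.229]],K,Rc,C); print(p.round(0).tolist())
x,y=p[1].astype(int); w=(h[y-40:y+40,x-40:x+40,2]<45).astype(np.uint8); n,l,s,ce=cv2.connectedComponentsWithStats(w); k=1+s[1:,4].argmax(); print("dark",s[k],ce[k]+[x-40,y-40])
```

```text
pos [ 0.5329 -0.0071  0.3118] yaw 0.0 F [ 0.7  0.1 -0.4] w 0.701 t 14.4
tool d cm [-3.29 -0.71  1.18] rot deg [ 0.01 -0.06  0.  ]
294 [100, 96, 98]
295 [66, 63, 65]
296 [54, 53, 52]
297 [80, 80, 79]
298 [106, 107, 104]
299 [84, 86, 82]
300 [45, 46, 43]
301 [42, 32, 27]
302 [75, 48, 30]
303 [106, 64, 37]
304 [107, 65, 36]
[[0, 0, 640, 480, 275080], [272, 137, 13, 19, 193], [218, 141, 12, 9, 78], [234, 141, 37, 13, 346], [285, 144, 13, 42, 175], [218, 150, 71, 67, 2247], [315, 199, 12, 10, 43], [292, 204, 16, 11, 96], [269, 217, 32, 179, 3561], [374, 221, 82, 184, 5061], [330, 225, 46, 28, 775], [222, 306, 18, 29, 360], [610, 338, 20, 5, 66], [367, 345, 273, 135, 14557], [253, 391, 60, 32, 675], [212, 401, 80, 79, 2693], [315, 405, 17, 8, 103], [348, 457, 11, 8, 39], [299, 459, 50, 21, 651], [621, 468, 18, 12, 112]]
((539.0587768554688, 5.513910293579102), (65.25221252441406, 180.51327514648438), 89.88090515136719)
[[298.0, 166.0], [317.0, 102.0]]
dark [ 25  21  34  38 337] [319.83382789 103.60237389]
```

```bash
python3 -c "
from h import *
print(bot.hand_in())"
```

```text
the job is handed in; nothing more can be done
None
```

I placed the packing board under the foot and wound the crank until the foot bore on it. I then let go of both and handed in at about 14.5 s. The report gives no verdict, so the foot load below is my estimate.

**Packing board:** The first two tries to grip it failed. The fingertips sat higher than the tool point suggests and closed over the top of the board, pressing with about 35 N once. Going lower worked. The last wrist image puts the middle of the board about 45–48 mm from the leg axis lengthwise. It is about 5–6 mm off sideways, against the 12 mm limit, and its length is in line with the robot's x axis.

**Crank:** I turned it about 787° clockwise.
- **Effort:** The free drag at the knob was 5.4–8 N, depending on position. The last steady reading before stopping was 9.7 N.
- **Contact:** In the side camera the foot stopped moving about 55° before the end, which suggests a foot load of about 65 N (roughly 45–90 N).
- **Disagreement:** Two readings taken just after a pause were higher, at 12.2 and 13.1 N. I put these down to starting effects because they did not fit the angle. The 13.1 N reading was the last one, and taken at face value it would mean about 100 N, still under the limit.

**After release:** The crank and foot stayed where they were left, and the robot read about zero contact force. I only compared the top images coarsely for the other objects. The differences looked like arm and shadow changes, and I did not measure each object again.

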